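# Take up the slack brake of a sample carousel through its adjuster slot

### The job

The brake of the sample carousel has gone slack. Take the pin tool with the square handle from the tool stand, reach through the slot in the cover of the brake housing and push the star wheel round towards the carousel, a tooth at a time, until the brake shoe bears firmly on the drum, without overtightening it. Then put the tool back upright in its empty hole in the stand, leaving the other tools, the rubber plug and the tube rack where they are.

Things in the scene. Friction and masses are not known exactly. Their poses are not given: they have to be found in the camera images.
- adjuster: pin tool, 98 mm long, 80 g, upright in a hole of the stand. Origin: pin tip; z up the tool. From the tip: steel pin, 5 mm diameter, to 28 mm; ferrule, 12 mm diameter with a coned lower end, to 43 mm; grey square handle 20 x 20 mm to 98 mm, faces square to x and y. Its handle rests on the stand's top, the tip then 7 mm above the table. The other two tools there have round handles
- adjuster_grip (a point): a good place to hold the pin tool: on its axis, 67 mm above the pin's tip, 24 mm above the underside of the square handle
- tool_stand: fixed white block 190 x 56 x 50 mm high. Three upright through holes of 15 mm diameter in a row along its x axis, at -60, 0 and 60 mm from its centre, one tool in each; any of them may hold the pin tool at the start. Origin: centre of the underside, z up
- brake_unit: fixed base plate 200 x 345 x 18 mm (x, y, z) with the brake housing and the carousel; origin on the table under the base. The housing is a box 66 (x) x 92 (y) x 85 mm high, centred at y = -80 mm. The carousel, with tubes up to 128 mm above the table, stands on the +y side, its axis near y = 95 mm
- slot (a point): centre of the slot in the housing's cover, at its top face, 85 mm above the table; axes as the brake unit. The slot is 34 mm long (y) and 10 mm wide (x), in a 3 mm sheet; the star wheel stands upright below it. Teeth are to be pushed towards +y, towards the carousel
- star_wheel (a joint): turn of the star wheel (rad), grows as its top moves to +y. 10 teeth, 0.628 rad apart, 4.5 mm thick, 10 mm wide, tip radius 28, root radius 19 mm. At 0 a tooth points straight up: teeth stand at this value plus multiples of 0.628 from straight up, counted towards +y, gaps half way between. Starts in 0 to 0.65. It stays where it is left
- wheel_axle (a point): centre of the star wheel on its level axle (along x), 35 mm straight below the slot's centre, so the wheel's teeth reach to 7 mm and its root to 16 mm below the cover's top face. The pin goes down into a gap between two teeth and pushes the tooth ahead of it
- brake_shoe: shoe, lining 44 x 22 mm; origin: centre of the lining's face. The wheel moves it 2.5 mm per rad along +y to the drum, over an unknown clearance (1 to 4 teeth). While clear, a tooth takes 4 to 5 N at the pin; once it touches, the push rises by about 1 N per mm of pin travel. At 8 N it bears firmly: stop; from 13 N it is overtightened. It keeps its pressure when the pin is taken away
- round_driver: another tool in the stand, with a thick round bulging handle, not needed; as long as the pin tool. Origin: its tip
- slim_driver: another tool in the stand, with a thin round handle and a steel cap, not needed; 106 mm long. Origin: its tip
- slot_plug: the slot's rubber plug, 40 x 16 x 9 mm, lying on the table beside the base, not needed now. Origin: centre of its underside
- tube_rack: white rack of capped blood tubes, 200 x 72 x 88 mm high, on the left, not needed. Origin: centre of its underside
There are look-alikes about, which are no part of the job. What is shaped like the tool_stand but purple is not meant.

How it is judged:
By the outcome, as a careful person would: the job done as asked, in the order asked, and still so for the second after the job is handed in, with the robot touching nothing.
It also fails if it takes over 72 s, if anything falls off the work surface, if the arm or the gripper's body presses on something with over 40 N, if the wrist force passes 120 N, or if a joint passes its speed limit or range.

### The arm

A 7-joint arm with a two-finger parallel gripper is mounted at the origin on the work surface. World frame = base frame: x ahead of the robot, y to its left, z up, the work surface at z = 0. Lengths are in mm, angles in degrees, forces in N, time in s.
With the tool pointing down it reaches from about 425 to 875 mm from the base axis. Payload 8.4 kg.
Tool frame: the origin (TCP) lies between the finger pads; the fingertips stand ahead of it and the grasp point (between the pads) lies 2 mm behind it (arm.tips_ahead is the z of the fingertips in the tool frame, in mm); z points along the fingers, y is the line along which they close (so a half turn about z gives the same grasp; the last joint's range is limited). The gripper opens to 87 mm and grips with 3 to 60 N. Pads are 19 mm wide; open, the fingers measure 117 mm over their backs; the gripper's body (75 mm by 190 mm) begins 51 mm behind the grasp point.
Start: joints at [-75.871, 19.091, 2.286, 83.961, -0.768, 76.965, -3.352], TCP at [220.317, 611.493, 215.246] pointing down, gripper open.
Joint ranges: [-147.57, 147.57], [-21.85, 119.76], [-74.77, 79.35], [14.55, 137.4], [-85.83, 265.84], [4.83, 119.75], [-152.11, 152.11]. Speed limits (degrees/s): [127.2, 127.2, 159.86, 159.86, 180, 180, 180].

### API

Orientations are given as a 3x3 rotation matrix whose columns are the frame's x, y, z axes.
In Python, from station import arm gives the robot as it stands. The module is installed in compiled form; this text tells all that it offers.
- The arm moves only by the tool jog_arm, never from a script. Its argument "targets" is a list of rows, each a list of 5 numbers: the opening, from -1 (shut) to 1 (fully open), then the shift along the tool's x, y, z as a fraction of full scale, then the turn about the tool's z as a fraction of full scale. In form: [[jaw, dx, dy, dz, roll], ...]. A call has exactly 8 rows; each row is the pose to reach, as a shift and turn from the pose commanded when the call began, along the tool's axes at that moment, turning the shorter way round; what a row does not reach only later rows make up. Full scale, the value 1, is 0.15 m for a shift and 180 degrees for a turn. A row lasts 1/10 s, in which the tool goes at most 50 mm and 8.59 degrees, less where a joint would pass 70% of its speed; a pose out of reach is approached as far as the arm can. A call with a number of a shift or a turn outside -1 to 1 is refused whole. A call with a gripper value outside its range is refused whole. The fingers move at their own pace and stop on an object; "grip_force" is the grip in N (left out, the last holds). Time passes only in rows, so rows that repeat a pose let the fingers close, or fill a call up. It gives the time, the measured TCP pose, the force, the opening and the grip force at its end, in the units of the state.
- arm.get_obs(): the state, without advancing time (a new reading comes with each control period).
- arm.get_image(name): name is "scene" or "top" or "wrist"; returns a dict with "frame" (420x560x3 uint8, red, green, blue), "fx", "fy", "cx", "cy" (pixels), "world_to_cam" (4x4, takes a point from world to camera coordinates). Camera axes: x right, y down, z forward; pixel columns grow to the right and rows downward; lengths in mm; the calibration is good to about 2 mm. The wrist camera is an equidistant fisheye: a pixel r from the principal point sees the ray r / f radians off the axis. A picture is of the moment at which its call begins. There is no depth.
- arm.job_done(): hands the job in; it is judged then, once.
Trained networks look in a picture, given as the dict that the camera call returned (one of the last four; its "shot" number tells which), for a name from the list of things; names that differ only in an ending like _2 or _b are one class to them, and where a whole thing is asked for, a point or a joint stands for the part that bears it (a point fixed in the world has none). Each returns a list of dicts, best first, with "conf" (0 to 1); they miss things now and then, are a little off and sometimes report something else, mostly with a low value. They report only what shows in the picture. A call takes as long as a camera call. They do not tell look-alikes from the thing itself.
- arm.look_for(name, picture): "at" ([x, y, z] in mm, in world coordinates, good to about 4 mm: the middle of the surface that is visible of it).
- arm.pinpoint(name, picture): "at" ([x, y, z] in mm, in world coordinates, good to about 4 mm: a listed point, or the origin of a listed thing).
The state is a dict: "t": time; "qpos": joint angles; "joint_velocities": joint speeds; "joint_efforts": joint torques, N m; "tcp_pos": TCP position; "eef_rot": TCP orientation; "ft_force": force on the tool from outside, world axes, zero at the start; "moment": the same for the moment, N m; "finger_gap": finger opening in mm; "gripper_force": force on a finger pad.
Only numpy, scipy, OpenCV 4.12 (cv2) and the standard library are available. Lean on these libraries where they do the work, as an engineer would, in place of code of your own. Each camera call takes 0.05 s, during which the arm holds its last target. There are 200 camera calls.

## Working session

There is one attempt and no reset: what is moved stays moved. The work goes in short steps, Python scripts to look and compute and a tool call to move; the robot and the scene stay as the last step left them, time stands still between calls to the robot, and variables do not carry over. Pictures are saved under pics/ and viewed, at most 10 in all, crops included, and the job is handed in when it is done.

Besides the shell and the picture viewer there is one more tool, called after "Request:" by a JSON object that holds its "method" and its "body". jog_arm: Moves the arm, as the interface text tells. Its arguments: {"type":"object","properties":{"targets":{"type":"array"},"grip_force":{"type":"number"}},"required":["targets"]}

```bash
mkdir -p pics
cat > h.py <<'E'
import numpy as np, cv2
from station import arm
def snap(n,f):
    p=arm.get_image(n); cv2.imwrite('pics/'+f,p['frame'][:,:,::-1]); return p
def px(p,pt):
    c=(p['world_to_cam']@np.r_[pt,1])[:3]; return np.round([p['fx']*c[0]/c[2]+p['cx'],p['fy']*c[1]/c[2]+p['cy']],1)
def onz(p,uv,z):
    W=np.linalg.inv(p['world_to_cam']); d=W[:3,:3]@np.array([(uv[0]-p['cx'])/p['fx'],(uv[1]-p['cy'])/p['fy'],1]); o=W[:3,3]
    return np.round(o+d*(z-o[2])/d[2],1)
E
python3 - <<'E'
from h import *
np.set_printoptions(suppress=True,precision=3)
ps={n:snap(n,n+'0.png') for n in('top','scene')}
for n,p in ps.items():
    for k in('adjuster','adjuster_grip','tool_stand','brake_unit','slot','wheel_axle','round_driver','slim_driver','slot_plug','tube_rack','brake_shoe'):
        print(n,k,[(np.round(d['at'],0).tolist(),round(d['conf'],2),px(p,d['at']).tolist()) for d in arm.pinpoint(k,p)[:3]])
    print(p['fx'],p['cx'],p['cy'],p['world_to_cam'])
o=arm.get_obs();print(o['t'],o['tcp_pos'],o['eef_rot'],arm.tips_ahead,o['ft_force'])
a=cv2.imread('pics/top0.png');b=cv2.imread('pics/scene0.png')
cv2.imwrite('pics/both.png',cv2.resize(np.vstack([a,b]),(400,600)))
E
```

```text
top adjuster [([440.0, -306.0, 8.0], 0.52, [365.6, 213.9])]
top adjuster_grip [([437.0, -312.0, 73.0], 0.4, [371.5, 213.4])]
top tool_stand [([713.0, -396.0, 1.0], 0.83, [388.6, 134.5]), ([497.0, -313.0, 4.0], 0.81, [366.8, 197.4]), ([489.0, -483.0, -1.0], 0.63, [416.8, 198.7])]
top brake_unit [([518.0, 10.0, 5.0], 0.92, [271.5, 192.9]), ([442.0, -308.0, 3.0], 0.68, [365.8, 213.4]), ([514.0, 420.0, -0.0], 0.31, [151.4, 196.6])]
top slot [([524.0, -76.0, 85.0], 0.95, [297.8, 187.5]), ([395.0, -56.0, -0.0], 0.55, [291.6, 228.9])]
top wheel_axle [([529.0, -74.0, 52.0], 0.62, [296.9, 187.4])]
top round_driver [([500.0, -316.0, 6.0], 0.51, [367.8, 196.3])]
top slim_driver [([559.0, -318.0, 3.0], 0.43, [367.7, 179.1])]
top slot_plug [([394.0, -55.0, 1.0], 0.37, [291.4, 229.2])]
top tube_rack [([512.0, 415.0, -1.0], 0.68, [152.8, 197.2])]
top brake_shoe [([524.0, 16.0, 35.0], 0.53, [269.5, 190.1])]
457.3950946884781 273.80621866275345 207.28711769815624 [[  -0.019   -1.      -0.005   11.941]
 [  -0.996    0.02    -0.09   467.339]
 [   0.09     0.004   -0.996 1510.94 ]
 [   0.       0.      
[... 721 characters left out ...]
, 327.2]), ([435.0, -314.0, 70.0], 0.74, [176.9, 296.3])]
scene slim_driver [([558.0, -315.0, 6.0], 0.78, [222.3, 345.0])]
scene slot_plug [([392.0, -54.0, -3.0], 0.39, [244.4, 240.6])]
scene tube_rack [([517.0, 414.0, 2.0], 0.95, [370.1, 173.2])]
scene brake_shoe [([528.0, -76.0, 51.0], 0.37, [280.6, 255.0]), ([523.0, 5.0, 36.0], 0.36, [298.3, 239.2])]
396.78420876594237 273.36472640567433 207.94181680964473 [[   0.789    0.614   -0.006 -352.536]
 [   0.402   -0.523   -0.752 -101.154]
 [  -0.465    0.591   -0.659 1267.971]
 [   0.       0.       0.       1.   ]]
1.2 [220.308 611.495 215.257] [[-0.941  0.339 -0.   ]
 [ 0.339  0.941 -0.   ]
 [ 0.    -0.    -1.   ]] 17.0 [-0.296 -1.091  0.336]
```

View pics/top0.png

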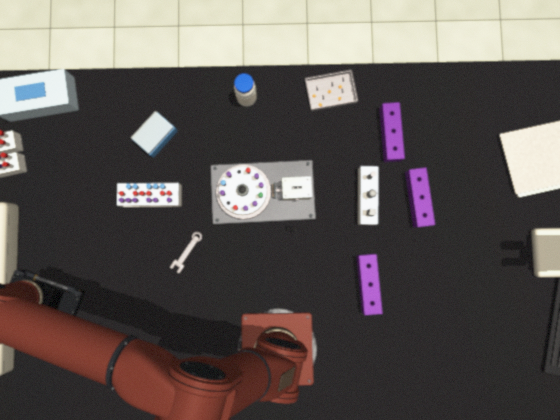

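View pics/scene0.png

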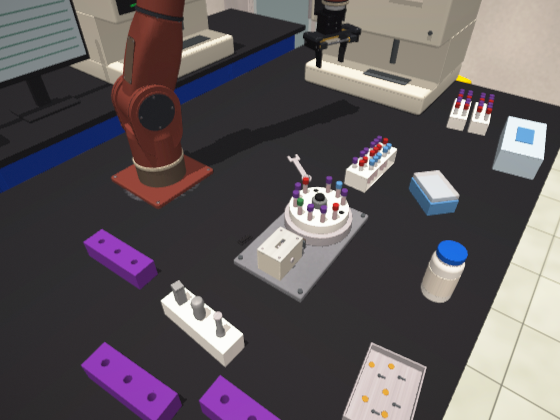

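The top view shows the white stand at (368,195), the brake unit at (262,192) and three purple stands. Candidates for the pin tool, in scene pixels:
- (180,293): square handle
- (198,307): round, bulging handle
- (219,322): thin handle with a cap

The purple stands at (119,257), (130,388) and (235,405) are ruled out. I choose the tool at (180,293) and check it in a close crop.

Run:
```python
from h import *
a=cv2.imread('pics/top0.png');b=cv2.imread('pics/scene0.png')
c=lambda im,x,y,w,h:cv2.resize(im[y:y+h,x:x+w],(400,300),interpolation=cv2.INTER_CUBIC)
cv2.imwrite('pics/crop1.png',np.vstack([np.hstack([c(b,155,270,100,75),c(b,230,220,80,60)]),np.hstack([c(a,320,158,100,75),c(a,250,160,80,60)])]))
# white stand rectangle in top, brake base yaw
g=cv2.cvtColor(a,cv2.COLOR_BGR2HSV); m=((g[...,2]>140)&(g[...,1]<40)).astype(np.uint8)
n,l,s,ce=cv2.connectedComponentsWithStats(m); i=l[178:214,362:376]; i=np.bincount(i[i>0]).argmax(); print(s[i],cv2.minAreaRect(np.argwhere(l==i)[:,::-1].astype(np.float32)))
```

```text
[ 360  166   19   59 1050] ((369.0, 195.0), (58.0, 18.0), 90.0)
```

View pics/crop1.png

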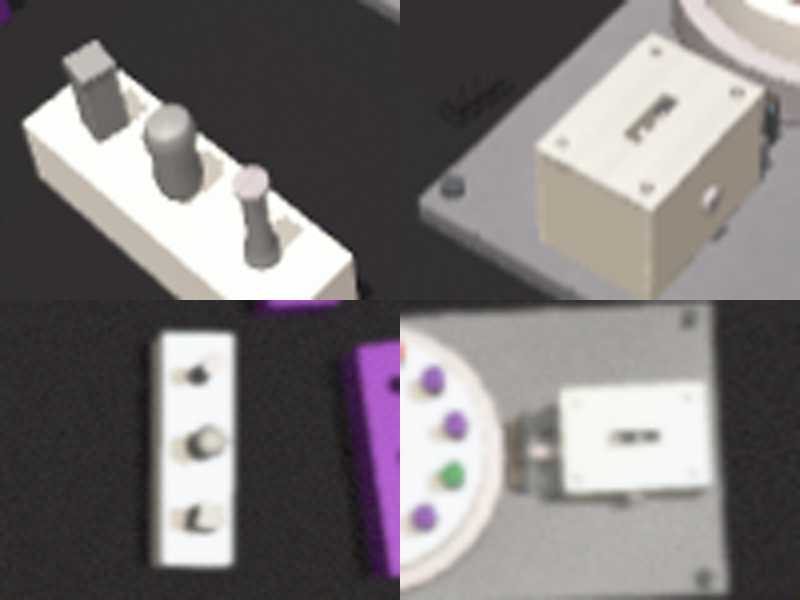

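The crop confirms that the tool at scene (180,293) has the square grey handle. Its neighbours are a round bulging handle and a slim capped one. It sits at the low-x end of the white stand, and the slot is at about (524,-74). I'll move round at height and turn on the way.

Request:
{"method": "jog_arm", "body": {"targets": [[1,-0.12,-0.09,0,0.045],[1,-0.24,-0.18,0,0.09],[1,-0.36,-0.27,0,0.135],[1,-0.48,-0.36,0,0.18],[1,-0.6,-0.45,0,0.225],[1,-0.72,-0.54,0,0.27],[1,-0.84,-0.63,0,0.315],[1,-0.96,-0.72,0,0.36]]}}

```text
t: 2.0
tcp_pos: [319.6, 460.3, 215.4]
eef_rot: [[-0.088, 0.996, 0.0], [0.996, 0.088, 0.0], [0.0, 0.0, -1.0]]
ft_force: [-0.5, 0.3, -0.7]
finger_gap: 86.7
gripper_force: 0.0
```

Request:
{"method": "jog_arm", "body": {"targets": [[1,-0.12,0.09,0,0.045],[1,-0.25,0.19,0,0.09],[1,-0.37,0.29,0,0.135],[1,-0.5,0.39,0,0.18],[1,-0.62,0.48,0,0.225],[1,-0.75,0.58,0,0.27],[1,-0.87,0.68,0,0.315],[1,-1,0.78,0,0.36]]}}

```text
t: 2.8
tcp_pos: [450.3, 322.2, 215.4]
eef_rot: [[0.864, 0.504, 0.0], [0.504, -0.864, 0.0], [0.0, -0.0, -1.0]]
ft_force: [0.6, 0.1, 0.7]
finger_gap: 86.8
gripper_force: 0.0
```

Request:
{"method": "jog_arm", "body": {"targets": [[1,-0.02,0.13,0,0.021],[1,-0.03,0.25,0,0.042],[1,-0.05,0.38,0,0.063],[1,-0.06,0.5,0,0.084],[1,-0.08,0.63,0,0.105],[1,-0.09,0.75,0,0.126],[1,-0.11,0.88,0,0.147],[1,-0.12,1,0,0.168]]}}

```text
t: 3.6
tcp_pos: [511.2, 182.8, 215.3]
eef_rot: [[1.0, 0.001, 0.0], [0.001, -1.0, -0.0], [0.0, 0.0, -1.0]]
ft_force: [-0.0, -0.4, 0.2]
finger_gap: 87.2
gripper_force: 0.0
```

Request:
{"method": "jog_arm", "body": {"targets": [[1,0.02,0.13,0,0],[1,0.04,0.25,0,0],[1,0.06,0.38,0,0],[1,0.07,0.5,0,0],[1,0.08,0.63,0,0],[1,0.09,0.75,0,0],[1,0.1,0.88,0,0],[1,0.1,1,0,0]]}}

```text
t: 4.4
tcp_pos: [526.7, 32.9, 215.3]
eef_rot: [[1.0, 0.003, 0.0], [0.003, -1.0, -0.0], [0.0, 0.0, -1.0]]
ft_force: [0.7, 0.4, 0.6]
finger_gap: 86.8
gripper_force: 0.0
```

Request:
{"method": "jog_arm", "body": {"targets": [[1,0,0.13,0,0],[1,0,0.25,0,0],[1,0,0.35,0,0],[1,0,0.45,0,0],[1,0,0.55,0,0],[1,0,0.63,0,0],[1,0,0.68,0,0],[1,0,0.7,0,0]]}}

```text
t: 5.2
tcp_pos: [527.1, -71.4, 215.3]
eef_rot: [[1.0, 0.004, -0.0], [0.004, -1.0, -0.0], [-0.0, 0.0, -1.0]]
ft_force: [0.2, -1.5, -0.3]
finger_gap: 86.9
gripper_force: 0.0
```

```bash
cat >> h.py <<'E'
def pxf(p,pt):
    c=(p['world_to_cam']@np.r_[pt,1])[:3]; r=np.hypot(c[0],c[1]); k=np.arctan2(r,c[2])/r; return np.round([p['fx']*c[0]*k+p['cx'],p['fy']*c[1]*k+p['cy']],1)
def onzf(p,uv,z):
    W=np.linalg.inv(p['world_to_cam']); a=np.array([(uv[0]-p['cx'])/p['fx'],(uv[1]-p['cy'])/p['fy']]); t=np.hypot(*a)
    d=W[:3,:3]@np.r_[a*np.sin(t)/t,np.cos(t)]; o=W[:3,3]; return np.round(o+d*(z-o[2])/d[2],1)
E
python3 - <<'E'
from h import *
p=snap('wrist','w1.png')
print(np.linalg.inv(p['world_to_cam']).round(2),p['fx'],p['cx'],p['cy'])
for k in('slot','wheel_axle','brake_unit','brake_shoe'):
    print(k,[(np.round(d['at'],1).tolist(),round(d['conf'],2),pxf(p,d['at']).tolist()) for d in arm.pinpoint(k,p)[:3]])
print(pxf(p,[525,-74,85]))
a=cv2.imread('pics/w1.png');u,v=pxf(p,[525,-74,85]).astype(int); c=a[max(v-40,0):v+40,max(u-40,0):u+40]
cv2.imwrite('pics/w1c.png',np.hstack([cv2.resize(a,(400,300)),cv2.resize(c,(400,300),interpolation=cv2.INTER_CUBIC)]));print(max(v-40,0),max(u-40,0),c.shape)
E
```

```text
[[ 0.0000e+00 -9.5000e-01 -3.0000e-01  6.1024e+02]
 [-1.0000e+00 -0.0000e+00 -0.0000e+00 -7.0660e+01]
 [ 0.0000e+00  3.0000e-01 -9.5000e-01  3.8585e+02]
 [ 0.0000e+00  0.0000e+00  0.0000e+00  1.0000e+00]] 325.19226210127806 281.0633622146962 210.58041451530966
slot [([523.8, -74.3, 81.6], 0.85, [284.2, 201.6])]
wheel_axle [([527.9, -72.2, 49.7], 0.77, [282.0, 189.7]), ([522.4, 10.4, 39.1], 0.24, [208.0, 192.3])]
brake_unit [([522.7, 6.7, 4.2], 0.65, [217.0, 185.0]), ([395.4, -56.1, 0.8], 0.19, [269.4, 277.0])]
brake_shoe [([522.2, 9.2, 35.3], 0.97, [209.7, 191.6])]
[283.9 201.3]
161 243 (80, 80, 3)
```

View pics/w1c.png

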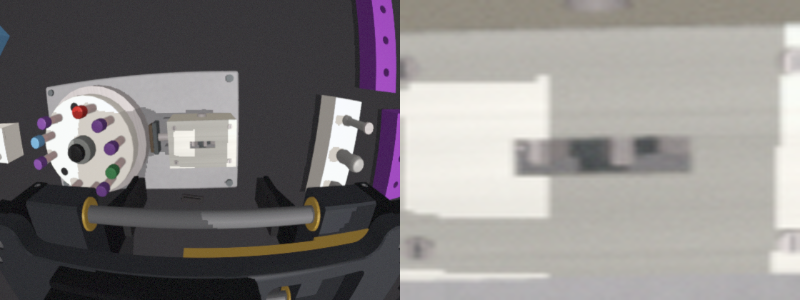

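The wrist view shows the slot in the cover at about (283,202), with dark gaps and lighter teeth inside it. I'll move in for a look straight down before going on to the stand.

Request:
{"method": "jog_arm", "body": {"targets": [[1,-0.1,0.0,0.1,0],[1,-0.2,0.01,0.2,0],[1,-0.3,0.01,0.3,0],[1,-0.4,0.02,0.4,0],[1,-0.5,0.02,0.45,0],[1,-0.53,0.02,0.47,0],[1,-0.55,0.02,0.47,0],[1,-0.55,0.02,0.47,0]]}}

```text
t: 6.25
tcp_pos: [445.2, -73.7, 145.3]
eef_rot: [[1.0, 0.006, 0.001], [0.006, -1.0, 0.0], [0.001, -0.0, -1.0]]
ft_force: [0.9, -0.7, 0.2]
finger_gap: 87.0
gripper_force: 0.0
```

Run:
```python
from h import *
p=snap('wrist','w2.png')
print(arm.get_obs()['tcp_pos'])
for k in('slot','wheel_axle','star_wheel','adjuster','tool_stand','slot_plug'):
    print(k,[(np.round(d['at'],1).tolist(),round(d['conf'],2),pxf(p,d['at']).tolist()) for d in arm.pinpoint(k,p)[:3]])
a=p['frame'];u,v=pxf(p,[524,-74,85]).round().astype(int);print(u,v)
c=a[v-30:v+30,u-40:u+40,::-1]
cv2.imwrite('pics/w2c.png',cv2.resize(c,(800,600),interpolation=cv2.INTER_CUBIC))
```

```text
[445.47474992 -73.76291891 145.38039503]
slot [([521.9, -78.2, 82.5], 0.88, [288.4, 120.7])]
wheel_axle [([525.4, -69.7, 47.3], 0.76, [277.0, 115.2])]Traceback (most recent call last):
  File "<stdin>", line 5, in <module>
ValueError: it knows: adjuster, adjuster_grip, brake_shoe, brake_unit, round_driver, slim_driver, slot, slot_plug, tool_stand, tube_rack, wheel_axle
```

Run:
```python
from h import *
p=arm.get_image('wrist');cv2.imwrite('pics/w2.png',p['frame'][:,:,::-1])
np.save('w2.npy',np.r_[p['world_to_cam'].ravel(),p['fx'],p['cx'],p['cy']])
for k in('adjuster','tool_stand'):
    print(k,[(np.round(d['at'],1).tolist(),round(d['conf'],2),pxf(p,d['at']).tolist()) for d in arm.pinpoint(k,p)[:3]])
a=p['frame'];u,v=pxf(p,[524,-74,85]).round().astype(int);print(u,v)
# rectify: plane z=85, 0.1 mm/px, right=-y, down=-x
def rect(z,y0,x0,w,h,s):
    Y,X=np.meshgrid(y0-np.arange(w)*s,x0-np.arange(h)*s); P=np.stack([X,Y,np.full_like(X,z),np.ones_like(X)],-1)@p['world_to_cam'].T
    r=np.hypot(P[...,0],P[...,1]);k=np.arctan2(r,P[...,2])/r
    return cv2.remap(a,(p['fx']*P[...,0]*k+p['cx']).astype(np.float32),(p['fy']*P[...,1]*k+p['cy']).astype(np.float32),cv2.INTER_CUBIC)[:,:,::-1]
cv2.imwrite('pics/w2c.png',np.vstack([rect(85,-24,564,1000,800,.1)[100:650,100:900]]))
```

```text
adjuster []
tool_stand [([522.0, 7.3, 2.4], 0.71, [198.1, 120.0]), ([440.9, -309.0, 70.3], 0.31, [519.5, 222.1])]
282 118
```

View pics/w2c.png

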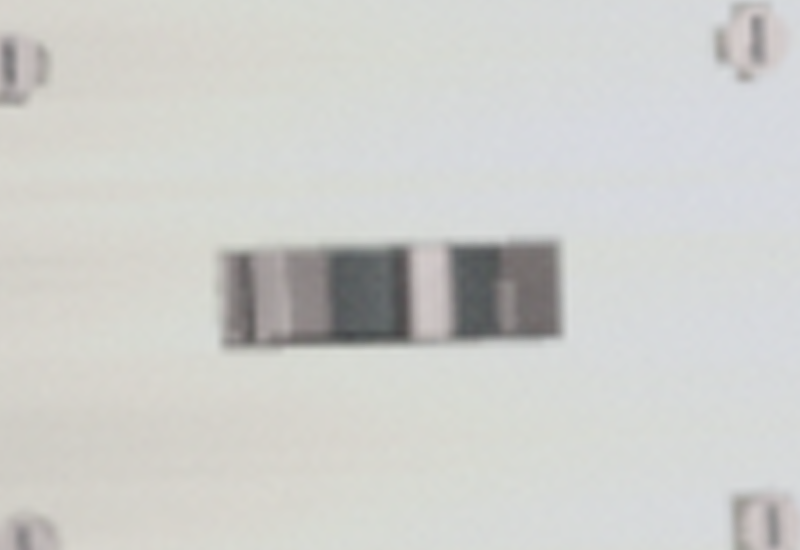

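The rectified view (0.1 mm per pixel, z = 85) shows:
- **Slot:** pixel columns 220 to 561 (34 mm, as specified), centred near (524.6,-73.0), with the brake unit yawed about 1.5°.
- **Teeth:** one tip at column 431 (-4.2 mm from the slot centre) and the next at column 271 (+12.2 mm). That puts star_wheel at about 0.465.

Next I go to the stand.

Request:
{"method": "jog_arm", "body": {"targets": [[1,0,0.08,-0.06,0],[1,0,0.2,-0.12,0],[1,0,0.35,-0.18,0],[1,0,0.5,-0.24,0],[1,0,0.62,-0.3,0],[1,0,0.75,-0.33,0],[1,0,0.87,-0.33,0],[1,0,1,-0.33,0]]}}

```text
t: 7.35
tcp_pos: [445.5, -225.7, 195.3]
eef_rot: [[1.0, 0.006, 0.001], [0.006, -1.0, -0.0], [0.001, 0.0, -1.0]]
ft_force: [1.0, -1.3, -0.9]
finger_gap: 87.0
gripper_force: 0.0
```

Request:
{"method": "jog_arm", "body": {"targets": [[1,-0.01,0.12,0,0],[1,-0.02,0.24,0,0],[1,-0.03,0.34,0,0],[1,-0.03,0.42,0,0],[1,-0.03,0.48,0,0],[1,-0.03,0.53,0,0],[1,-0.03,0.53,0,0],[1,-0.03,0.53,0,0]]}}

```text
t: 8.15
tcp_pos: [441.4, -303.7, 194.4]
eef_rot: [[1.0, 0.006, -0.0], [0.006, -1.0, -0.0], [-0.0, 0.0, -1.0]]
ft_force: [0.3, 0.4, -0.5]
finger_gap: 86.9
gripper_force: 0.0
```

```bash
cat >> h.py <<'E'
def rect(p,z,y0,x0,w,h,s):
    Y,X=np.meshgrid(y0-np.arange(w)*s,x0-np.arange(h)*s); P=np.stack([X,Y,np.full_like(X,z),np.ones_like(X)],-1)@p['world_to_cam'].T
    r=np.hypot(P[...,0],P[...,1]);k=np.arctan2(r,P[...,2])/r
    return cv2.remap(p['frame'],(p['fx']*P[...,0]*k+p['cx']).astype(np.float32),(p['fy']*P[...,1]*k+p['cy']).astype(np.float32),cv2.INTER_CUBIC)[:,:,::-1]
E
python3 - <<'E'
from h import *
p=snap('wrist','w3.png')
print(arm.get_obs()['tcp_pos'])
for k in('adjuster','adjuster_grip','tool_stand','round_driver'):
    print(k,[(np.round(d['at'],1).tolist(),round(d['conf'],2),pxf(p,d['at']).tolist()) for d in arm.pinpoint(k,p)[:3]])
# left: plane z=50 (stand top), right: plane z=105 (handle top), 0.25 mm/px
cv2.imwrite('pics/w3c.png',np.hstack([rect(p,50,-262,595,400,600,.35),rect(p,105,-282,460,400,600,.15)]))
E
```

```text
[ 441.50199035 -303.32047026  194.3873412 ]
adjuster [([439.0, -307.9, 10.4], 0.61, [285.0, 188.5])]
adjuster_grip [([439.3, -311.2, 74.1], 0.92, [289.3, 204.2]), ([529.2, -70.3, 49.0], 0.54, [71.4, 120.2]), ([395.8, -53.4, -3.7], 0.46, [95.4, 218.8])]
tool_stand [([211.0, -305.0, 3.0], 0.92, [281.3, 343.6]), ([501.9, -315.4, -3.7], 0.72, [291.9, 131.5]), ([488.6, -486.7, 2.3], 0.56, [433.6, 149.3])]
round_driver [([495.6, -310.5, 9.3], 0.68, [287.7, 138.0]), ([398.0, -54.0, -0.0], 0.52, [94.2, 218.1])]
```

View pics/w3c.png

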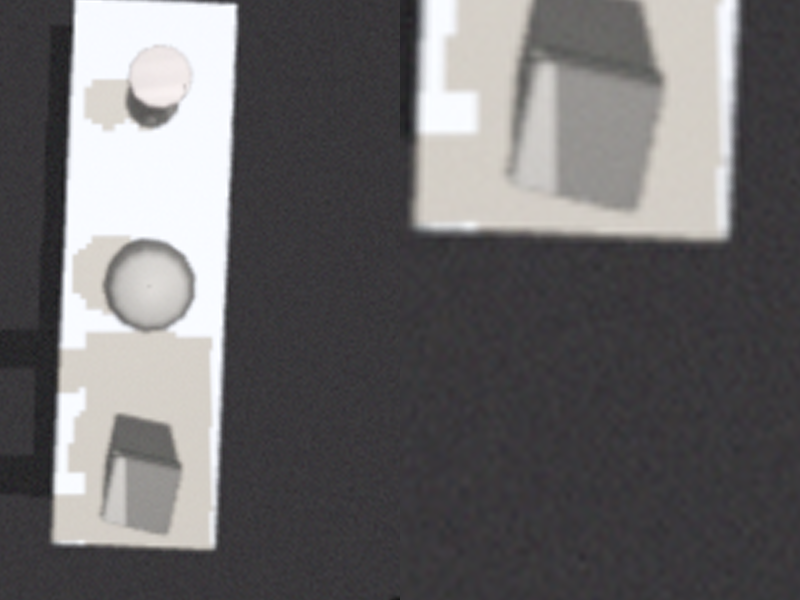

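The stand-top outline measures 190.2 x 56.7 mm, as specified. Its centre is (499.0,-312.8) and its yaw -2.3°, so the low-x hole is at (439.1,-310.4). The square handle's top is centred at (440.6,-309.7) and yawed about -10°. I'll grip square to its faces.

Request:
{"method": "jog_arm", "body": {"targets": [[1,-0.007,0.044,0.05,0.03],[1,-0.007,0.044,0.12,0.059],[1,-0.007,0.044,0.25,0.059],[1,-0.007,0.044,0.4,0.059],[1,-0.007,0.044,0.55,0.059],[1,-0.007,0.044,0.7,0.059],[1,-0.007,0.044,0.79,0.059],[1,-0.007,0.044,0.816,0.059]]}}

```text
t: 9.2
tcp_pos: [439.9, -309.5, 70.7]
eef_rot: [[0.984, -0.178, -0.002], [-0.178, -0.984, 0.001], [-0.002, -0.0, -1.0]]
ft_force: [-0.4, -0.5, 0.1]
finger_gap: 87.0
gripper_force: 0.0
```

Request:
{"method": "jog_arm", "body": {"targets": [[0,0,0,0,0],[-1,0,0,0,0],[-1,0,0,0,0],[-1,0,0,0,0],[-1,0,0,0,0],[-1,0,0,0,0],[-1,0,0,0,0],[-1,0,0,0,0]], "grip_force": 40}}

```text
t: 10.0
tcp_pos: [440.5, -310.1, 71.9]
eef_rot: [[0.984, -0.178, -0.0], [-0.178, -0.984, 0.0], [-0.0, 0.0, -1.0]]
ft_force: [0.9, 0.2, 0.1]
finger_gap: 30.9
gripper_force: 0.0
```

Request:
{"method": "jog_arm", "body": {"targets": [[-1,0,0,0,0],[-1,0,0,0,0],[-1,0,0,0,0],[-1,0,0,0,0],[-1,0,0,0,0],[-1,0,0,0,0],[-1,0,0,-0.02,0],[-1,0,0,-0.04,0]]}}

```text
t: 10.8
tcp_pos: [440.4, -310.1, 78.0]
eef_rot: [[0.984, -0.178, -0.0], [-0.178, -0.984, 0.0], [-0.0, 0.0, -1.0]]
ft_force: [-0.8, -0.8, -1.0]
finger_gap: 19.4
gripper_force: 40.0
```

Request:
{"method": "jog_arm", "body": {"targets": [[-1,0,0,-0.08,0],[-1,0,0,-0.2,0],[-1,0,0,-0.33,0],[-1,0,0,-0.46,0],[-1,0,0,-0.59,0],[-1,0,0,-0.7,-0.02],[-1,0,0,-0.78,-0.045],[-1,0,0,-0.8,-0.066]]}}

```text
t: 11.6
tcp_pos: [441.0, -310.8, 200.2]
eef_rot: [[1.0, 0.031, 0.003], [0.031, -1.0, -0.001], [0.003, 0.001, -1.0]]
ft_force: [0.1, -1.2, -1.2]
finger_gap: 19.4
gripper_force: 40.0
```

Request:
{"method": "jog_arm", "body": {"targets": [[-1,0.03,-0.06,0,0],[-1,0.08,-0.18,0,0],[-1,0.12,-0.3,0,0],[-1,0.16,-0.42,0,0],[-1,0.2,-0.54,0,0],[-1,0.24,-0.62,0,0],[-1,0.28,-0.7,0,0],[-1,0.3,-0.75,0,0]]}}

```text
t: 12.4
tcp_pos: [482.9, -195.2, 197.9]
eef_rot: [[1.0, 0.028, -0.0], [0.028, -1.0, -0.0], [-0.0, 0.0, -1.0]]
ft_force: [0.1, 0.3, -1.7]
finger_gap: 19.5
gripper_force: 40.0
```

Request:
{"method": "jog_arm", "body": {"targets": [[-1,0.05,-0.1,0,0],[-1,0.12,-0.22,0,0],[-1,0.18,-0.34,0,0],[-1,0.23,-0.46,0.05,0],[-1,0.27,-0.58,0.1,0],[-1,0.29,-0.68,0.15,0],[-1,0.307,-0.735,0.2,0],[-1,0.307,-0.745,0.22,0]]}}

```text
t: 13.2
tcp_pos: [524.9, -82.2, 163.7]
eef_rot: [[1.0, 0.03, -0.001], [0.03, -1.0, -0.0], [-0.001, 0.0, -1.0]]
ft_force: [0.6, 0.1, -1.3]
finger_gap: 19.8
gripper_force: 40.0
```

Run:
```python
from h import *
p=snap('wrist','w4.png'); s=snap('scene','s4.png')
o=arm.get_obs();print(o['tcp_pos'],o['eef_rot'],o['ft_force'])
for n,q,f in(('w',p,pxf),('s',s,px)):
  for k in('adjuster','slot'):
    print(n,k,[(np.round(d['at'],1).tolist(),round(d['conf'],2),f(q,d['at']).tolist()) for d in arm.pinpoint(k,q)[:2]])
u,v=pxf(p,[525,-78,90]).astype(int);print('w',u,v); c1=p['frame'][v-60:v+30,u-60:u+60]
U,V=px(s,[525,-75,95]).astype(int);print('s',U,V);c2=s['frame'][V-45:V+45,U-60:U+60]
f=lambda c:cv2.resize(c,(400,300),interpolation=cv2.INTER_CUBIC)[:,:,::-1]
cv2.imwrite('pics/c4.png',np.hstack([f(c1),f(c2)]))
```

```text
[524.70753602 -83.77596782 164.29794576] [[ 9.99615529e-01  2.77069650e-02 -1.05714375e-03]
 [ 2.77064074e-02 -9.99615959e-01 -5.38555557e-04]
 [-1.07165950e-03  5.09058843e-04 -9.99999296e-01]] [-0.73347606 -1.5617275  -1.33712971]
w adjuster [([524.7, -81.0, 103.4], 0.82, [279.8, 224.0])]
w slot []
s adjuster [([524.1, -83.1, 97.9], 0.72, [277.5, 242.4])]
s slot [([524.8, -73.4, 85.4], 0.78, [280.2, 243.9])]
w 276 217
s 279 241
```

View pics/c4.png

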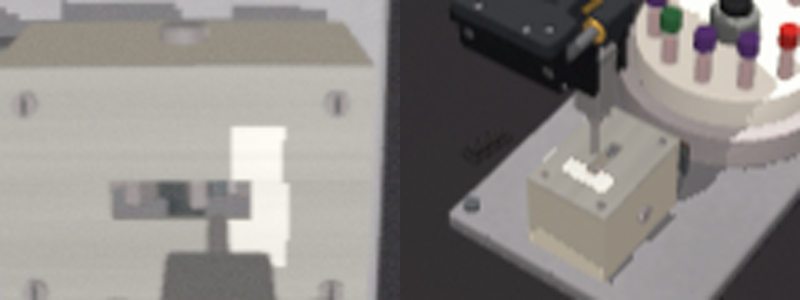

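The wrist crop shows the pin (column 217) in front of the slot (columns 112 to 250), near its -y end as planned. I'll check this against the projection.

Run:
```python
from h import *
p=arm.get_image('wrist'); o=arm.get_obs(); R=o['eef_rot']; t=o['tcp_pos']
for z in(65,60,37): print('pin',z,pxf(p,t+R@[0,0,z]))
c=np.array([524.6,-73.05,85]);ex=np.array([1,.028,0]);ey=np.array([-.028,1,0])
for a,b in((5,17),(-5,17),(5,-17),(-5,-17)): print('slot',a,b,pxf(p,c+a*ex+b*ey))
g=cv2.cvtColor(p['frame'],cv2.COLOR_RGB2GRAY)
for r in range(206,236,2): print(r,g[r,246:298:1].tolist())
```

```text
pin 65 [281.2 221.9]
pin 60 [281.2 224.1]
pin 37 [281.3 235.4]
slot 5 17 [246.5 210.3]
slot -5 17 [246.9 222. ]
slot 5 -17 [288.5 210.3]
slot -5 -17 [288.4 221.9]
206 [185, 186, 186, 185, 184, 185, 186, 186, 184, 187, 185, 185, 185, 185, 185, 185, 185, 186, 185, 187, 185, 185, 185, 186, 186, 186, 186, 187, 186, 187, 187, 187, 188, 186, 186, 186, 188, 186, 192, 222, 247, 249, 248, 248, 250, 249, 249, 249, 249, 250, 249, 250]
208 [182, 183, 185, 182, 183, 183, 182, 184, 182, 183, 185, 184, 184, 184, 185, 184, 184, 182, 184, 183, 182, 183, 183, 184, 183, 184, 183, 185, 186, 183, 184, 185, 185, 185, 183, 184, 186, 184, 191, 220, 243, 246, 246, 246, 246, 247, 248, 247, 247, 247, 248, 248]
210 [179, 178, 179, 179, 180, 178, 180, 180, 178, 179, 178, 178, 179, 181, 180, 177, 177, 177, 178, 179, 178, 179, 177, 180, 180, 181, 181, 180, 180, 179, 181, 178, 179, 180, 180, 180, 182, 182, 188, 214, 237, 240, 241, 244, 245, 244, 244, 245, 244, 245, 245, 246]
212 [172, 155, 154, 155, 150, 147, 151, 156, 157, 149, 136, 133, 133, 133, 123, 107, 96, 96, 95, 95, 97, 97, 100, 110, 141, 161, 163, 161, 157
[... 2298 characters left out ...]
 179, 179, 179, 179, 178, 178, 178, 179, 179, 180, 178, 181, 177, 166, 137, 121, 117, 120, 119, 121, 164, 215, 237, 238, 239, 239, 240, 239, 241, 240, 240, 239, 240, 241]
232 [177, 175, 175, 176, 177, 176, 176, 176, 177, 177, 177, 176, 176, 177, 178, 178, 177, 179, 179, 175, 166, 153, 147, 149, 148, 147, 146, 147, 147, 150, 148, 140, 123, 114, 112, 111, 115, 114, 136, 172, 190, 192, 193, 194, 193, 190, 191, 191, 202, 211, 224, 236]
234 [177, 177, 176, 176, 177, 179, 179, 177, 177, 176, 177, 176, 176, 177, 175, 177, 178, 176, 175, 157, 121, 108, 106, 108, 108, 106, 104, 107, 107, 107, 105, 106, 108, 109, 107, 106, 107, 105, 107, 108, 109, 109, 109, 107, 106, 107, 106, 106, 107, 110, 144, 208]
```

The projected pin tip (281.2, 221.9) and slot corners match the picture to within a pixel, so I descend into the gap.

Request:
{"method": "jog_arm", "body": {"targets": [[-1,0.001,0,0.03,0],[-1,0.001,0,0.06,0],[-1,0.001,0,0.09,0],[-1,0.001,0,0.11,0],[-1,0.001,0,0.13,0],[-1,0.001,0,0.15,0],[-1,0.001,0,0.17,0],[-1,0.001,0,0.186,0]]}}

```text
t: 14.35
tcp_pos: [525.4, -83.3, 136.7]
eef_rot: [[1.0, 0.028, -0.0], [0.028, -1.0, -0.0], [-0.0, 0.0, -1.0]]
ft_force: [-0.1, -0.6, -0.7]
finger_gap: 19.6
gripper_force: 40.0
```

```bash
cat > f.py <<'E'
from h import *
import sys
n=int(sys.argv[1]) if len(sys.argv)>1 else 4
F=[];T=[]
for i in range(n):
    p=arm.get_image('wrist'); o=arm.get_obs(); F.append(np.r_[o['ft_force'],o['moment']]);T.append(o['tcp_pos'])
print(o['t'],np.mean(F,0).round(2),np.std(F,0).round(2),np.mean(T,0).round(2),round(o['finger_gap'],1))
E
python3 f.py
```

```text
14.55 [-0.34  0.18 -1.09 -0.04  0.14  0.01] [0.2  0.11 0.33 0.02 0.03 0.02] [525.28 -83.39 136.73] 19.8
```

The pin is in the gap without contact. Now I push towards +y.

Request:
{"method": "jog_arm", "body": {"targets": [[-1,0,-0.01,0,0],[-1,0,-0.018,0,0],[-1,0,-0.026,0,0],[-1,0,-0.034,0,0],[-1,0,-0.042,0,0],[-1,0,-0.05,0,0],[-1,0,-0.058,0,0],[-1,0,-0.066,0,0]]}}

```text
t: 15.35
tcp_pos: [525.3, -73.4, 137.1]
eef_rot: [[1.0, 0.028, 0.0], [0.028, -1.0, -0.0], [0.0, 0.0, -1.0]]
ft_force: [0.8, -4.8, 2.5]
finger_gap: 19.7
gripper_force: 40.0
```

```bash
python3 f.py 3
```

```text
15.5 [ 0.49 -3.15  2.61 -1.15  0.07 -0.03] [0.58 0.28 0.38 0.07 0.03 0.02] [525.25 -73.11 137.04] 19.9
```

Request:
{"method": "jog_arm", "body": {"targets": [[-1,0,-0.008,0,0],[-1,0,-0.016,0,0],[-1,0,-0.024,0,0],[-1,0,-0.032,0,0],[-1,0,-0.04,0,0],[-1,0,-0.048,0,0],[-1,0,-0.056,0,0],[-1,0,-0.064,0,0]]}}

```text
t: 16.3
tcp_pos: [524.3, -63.9, 136.6]
eef_rot: [[1.0, 0.028, -0.001], [0.028, -1.0, -0.0], [-0.001, 0.0, -1.0]]
ft_force: [0.3, -5.7, -0.6]
finger_gap: 19.6
gripper_force: 40.0
```

Request:
{"method": "jog_arm", "body": {"targets": [[-1,0,-0.002,0,0],[-1,0,-0.004,0,0],[-1,0,-0.006,0,0],[-1,0,-0.008,0,0],[-1,0,-0.01,0,0],[-1,0,-0.012,0,0],[-1,0,-0.014,0,0],[-1,0,-0.016,0,0]]}}

```text
t: 17.1
tcp_pos: [524.8, -61.5, 137.0]
eef_rot: [[1.0, 0.028, 0.0], [0.028, -1.0, -0.0], [0.0, 0.0, -1.0]]
ft_force: [0.0, -4.2, -0.7]
finger_gap: 20.0
gripper_force: 40.0
```

```bash
python3 f.py 1
```

```text
17.15 [ 0.46 -4.17 -0.7  -1.35  0.24  0.04] [0. 0. 0. 0. 0. 0.] [524.87 -61.39 137.01] 19.6
```

The wheel turned about 0.83 rad with the push at 4 to 6 N, so the shoe is still clear. I back off, lift within the slot, go back one gap and push again.

Request:
{"method": "jog_arm", "body": {"targets": [[-1,0,0.008,0,0],[-1,0,0.012,-0.03,0],[-1,0,0.012,-0.067,0],[-1,0,0.012,-0.072,0],[-1,0,0.05,-0.072,0],[-1,0,0.09,-0.072,0],[-1,0,0.125,-0.072,0],[-1,0,0.125,-0.072,0]]}}

```text
t: 17.95
tcp_pos: [525.1, -81.5, 147.7]
eef_rot: [[1.0, 0.026, -0.0], [0.026, -1.0, -0.0], [-0.0, 0.0, -1.0]]
ft_force: [-0.6, -0.5, -0.9]
finger_gap: 19.5
gripper_force: 40.0
```

Request:
{"method": "jog_arm", "body": {"targets": [[-1,0,0,0.02,0],[-1,0,0,0.045,0],[-1,0,0,0.072,0],[-1,0,0,0.072,0],[-1,0,-0.01,0.072,0],[-1,0,-0.02,0.072,0],[-1,0,-0.03,0.072,0],[-1,0,-0.038,0.072,0]]}}

```text
t: 18.75
tcp_pos: [525.1, -75.2, 137.1]
eef_rot: [[1.0, 0.027, 0.0], [0.027, -1.0, -0.001], [0.0, 0.001, -1.0]]
ft_force: [-0.0, -4.0, -1.5]
finger_gap: 20.0
gripper_force: 40.0
```

```bash
python3 f.py 1
```

```text
18.8 [-0.47 -4.   -2.08 -1.32  0.2  -0.07] [0. 0. 0. 0. 0. 0.] [525.11 -74.88 137.05] 19.8
```

Request:
{"method": "jog_arm", "body": {"targets": [[-1,0,-0.005,0,0],[-1,0,-0.01,0,0],[-1,0,-0.015,0,0],[-1,0,-0.02,0,0],[-1,0,-0.025,0,0],[-1,0,-0.03,0,0],[-1,0,-0.035,0,0],[-1,0,-0.04,0,0]]}}

```text
t: 19.6
tcp_pos: [525.0, -68.5, 137.0]
eef_rot: [[1.0, 0.028, 0.0], [0.028, -1.0, -0.0], [0.0, 0.0, -1.0]]
ft_force: [0.1, -5.3, -2.1]
finger_gap: 19.9
gripper_force: 40.0
```

```bash
python3 f.py 1
```

```text
19.65 [-0.28 -4.73 -1.52 -1.5   0.2   0.02] [0. 0. 0. 0. 0. 0.] [525.03 -68.35 137.  ] 20.1
```

Request:
{"method": "jog_arm", "body": {"targets": [[-1,0,-0.005,0,0],[-1,0,-0.01,0,0],[-1,0,-0.015,0,0],[-1,0,-0.02,0,0],[-1,0,-0.025,0,0],[-1,0,-0.03,0,0],[-1,0,-0.035,0,0],[-1,0,-0.042,0,0]]}}

```text
t: 20.45
tcp_pos: [524.8, -62.2, 137.0]
eef_rot: [[1.0, 0.028, 0.0], [0.028, -1.0, -0.0], [0.0, 0.0, -1.0]]
ft_force: [0.3, -4.2, -0.9]
finger_gap: 19.6
gripper_force: 40.0
```

```bash
python3 f.py 1
```

```text
20.5 [ 0.19 -4.42  0.01 -1.24  0.16 -0.07] [0. 0. 0. 0. 0. 0.] [524.85 -61.91 137.01] 19.8
```

Still clear, after about 1.4 rad in total. Next stroke.

Request:
{"method": "jog_arm", "body": {"targets": [[-1,0,0.008,0,0],[-1,0,0.012,-0.03,0],[-1,0,0.012,-0.067,0],[-1,0,0.012,-0.072,0],[-1,0,0.05,-0.072,0],[-1,0,0.09,-0.072,0],[-1,0,0.125,-0.072,0],[-1,0,0.125,-0.072,0]]}}

```text
t: 21.3
tcp_pos: [525.1, -82.3, 147.7]
eef_rot: [[1.0, 0.026, -0.0], [0.026, -1.0, -0.0], [-0.0, 0.0, -1.0]]
ft_force: [-0.4, 1.4, -0.4]
finger_gap: 19.5
gripper_force: 40.0
```

Request:
{"method": "jog_arm", "body": {"targets": [[-1,0,0,0.02,0],[-1,0,0,0.045,0],[-1,0,0,0.072,0],[-1,0,0,0.072,0],[-1,0,-0.01,0.072,0],[-1,0,-0.02,0.072,0],[-1,0,-0.03,0.072,0],[-1,0,-0.035,0.072,0]]}}

```text
t: 22.1
tcp_pos: [525.2, -76.4, 137.1]
eef_rot: [[1.0, 0.028, 0.0], [0.028, -1.0, -0.001], [0.0, 0.001, -1.0]]
ft_force: [0.1, -3.5, -0.6]
finger_gap: 20.0
gripper_force: 40.0
```

```bash
python3 f.py 1
```

```text
22.15 [-0.23 -4.35 -1.35 -1.29  0.23  0.  ] [0. 0. 0. 0. 0. 0.] [525.19 -76.2  137.1 ] 19.5
```

Request:
{"method": "jog_arm", "body": {"targets": [[-1,0,-0.004,0,0],[-1,0,-0.008,0,0],[-1,0,-0.012,0,0],[-1,0,-0.016,0,0],[-1,0,-0.02,0,0],[-1,0,-0.024,0,0],[-1,0,-0.028,0,0],[-1,0,-0.032,0,0]]}}

```text
t: 22.95
tcp_pos: [525.0, -71.6, 137.0]
eef_rot: [[1.0, 0.028, 0.0], [0.028, -1.0, -0.001], [0.0, 0.001, -1.0]]
ft_force: [0.3, -7.9, -0.7]
finger_gap: 19.5
gripper_force: 40.1
```

```bash
python3 f.py 1
```

```text
23.0 [ 0.71 -6.09 -1.99 -2.03  0.13 -0.01] [0. 0. 0. 0. 0. 0.] [525.02 -71.52 136.94] 19.8
```

The force is rising: the shoe has touched the drum. I take an averaged reading.

```bash
python3 f.py 4
```

```text
23.2 [ 0.33 -5.98 -1.27 -1.99  0.14 -0.01] [0.21 0.66 0.18 0.02 0.04 0.02] [525.02 -71.57 136.94] 19.7
```

Request:
{"method": "jog_arm", "body": {"targets": [[-1,0,-0.001,0,0],[-1,0,-0.002,0,0],[-1,0,-0.003,0,0],[-1,0,-0.004,0,0],[-1,0,-0.005,0,0],[-1,0,-0.006,0,0],[-1,0,-0.006,0,0],[-1,0,-0.006,0,0]]}}

```text
t: 24.0
tcp_pos: [525.0, -71.0, 136.9]
eef_rot: [[1.0, 0.027, 0.0], [0.027, -1.0, -0.001], [-0.0, 0.001, -1.0]]
ft_force: [-0.2, -7.6, -0.6]
finger_gap: 19.7
gripper_force: 40.1
```

```bash
python3 f.py 4
```

```text
24.2 [ 0.07 -7.36 -1.7  -2.26  0.12 -0.01] [0.42 0.33 0.29 0.03 0.03 0.01] [524.98 -71.04 136.92] 19.6
```

Request:
{"method": "jog_arm", "body": {"targets": [[-1,0,-0.002,0,0],[-1,0,-0.003,0,0],[-1,0,-0.004,0,0],[-1,0,-0.006,0,0],[-1,0,-0.007,0,0],[-1,0,-0.008,0,0],[-1,0,-0.009,0,0],[-1,0,-0.009,0,0]]}}

```text
t: 25.0
tcp_pos: [524.9, -70.1, 136.9]
eef_rot: [[1.0, 0.027, 0.0], [0.027, -1.0, -0.002], [0.0, 0.002, -1.0]]
ft_force: [0.6, -8.7, -2.7]
finger_gap: 19.6
gripper_force: 40.2
```

```bash
python3 f.py 6
```

```text
25.3 [ 0.28 -8.89 -2.62 -2.65  0.04 -0.  ] [0.43 0.33 0.42 0.04 0.05 0.03] [524.9  -70.1  136.87] 19.8
```

Request:
{"method": "jog_arm", "body": {"targets": [[-1,0,-0.001,0,0],[-1,0,-0.002,0,0],[-1,0,-0.003,0,0],[-1,0,-0.004,0,0],[-1,0,-0.005,0,0],[-1,0,-0.005,0,0],[-1,0,-0.005,0,0],[-1,0,-0.005,0,0]]}}

```text
t: 26.1
tcp_pos: [524.9, -69.6, 136.8]
eef_rot: [[1.0, 0.027, 0.0], [0.027, -1.0, -0.002], [0.0, 0.002, -1.0]]
ft_force: [0.2, -9.8, -3.3]
finger_gap: 19.4
gripper_force: 40.2
```

```bash
python3 f.py 6
```

```text
26.4 [ 0.54 -9.43 -2.77 -2.84 -0.02  0.04] [0.75 0.62 0.43 0.03 0.02 0.01] [524.86 -69.6  136.84] 19.7
```

The push is steady at about 9.3 N: firm, and well under 13 N. I back off and withdraw.

Request:
{"method": "jog_arm", "body": {"targets": [[-1,0,0.012,0,0],[-1,0,0.021,0,0],[-1,0,0.021,0,0],[-1,0,0.021,-0.05,0],[-1,0,0.021,-0.12,0],[-1,0,0.021,-0.2,0],[-1,0,0.021,-0.3,0],[-1,0,0.021,-0.4,0]]}}

```text
t: 27.2
tcp_pos: [525.3, -70.9, 198.7]
eef_rot: [[1.0, 0.028, 0.001], [0.028, -1.0, 0.0], [0.001, -0.0, -1.0]]
ft_force: [0.6, -0.3, -1.3]
finger_gap: 20.0
gripper_force: 40.0
```

Run:
```python
from h import *
p=snap('wrist','w5.png'); o=arm.get_obs();R=o['eef_rot'];t=o['tcp_pos'];print(o['t'],t,o['ft_force'])
for z in(65,55,40): print(pxf(p,t+R@[0,0,z]))
np.save('w5m.npy',p['world_to_cam'])
c=rect(p,85,-43,554,600,500,.1)
u,v=pxf(p,t+R@[0,0,60]).astype(int)
k=p['frame'][v-30:v+30,u-12:u+12,::-1]
cv2.imwrite('pics/w5c.png',np.hstack([c,cv2.resize(k,(200,500),interpolation=cv2.INTER_CUBIC)]));print(u,v)
```

```text
27.25 [526.50926811 -71.23779171 200.99142002] [ 1.58929566 -0.78348869  2.04493013]
[281.8 221.1]
[281.9 225.7]
[281.9 233.3]
281 223
```

View pics/w5c.png

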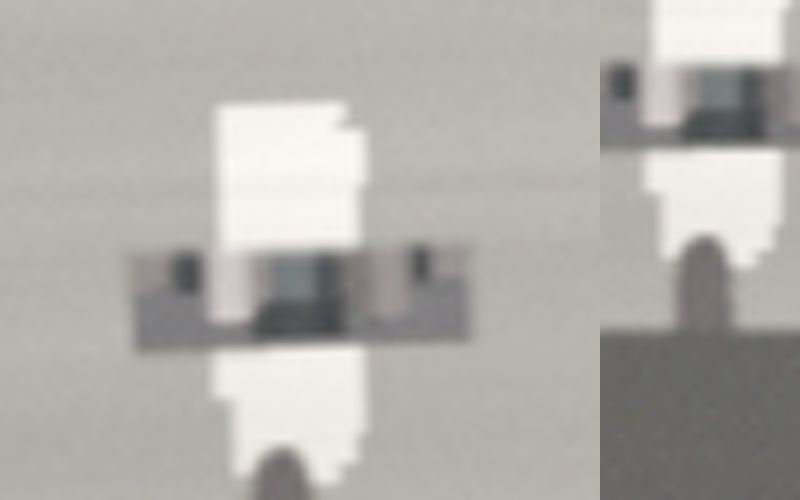

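The wrist view shows the pin clear of the slot. Its tip is where predicted (281.6,221), so the tool is still straight in the grip. The teeth are at columns 228 and 393, so the wheel stayed where I left it. Now I carry the tool back to the stand.

Request:
{"method": "jog_arm", "body": {"targets": [[-1,-0.03,0.06,0,0],[-1,-0.07,0.17,0,0],[-1,-0.11,0.29,0,0],[-1,-0.16,0.42,0,0],[-1,-0.21,0.54,0,0],[-1,-0.25,0.65,0,0],[-1,-0.29,0.74,0,0],[-1,-0.31,0.79,0,0]]}}

```text
t: 28.05
tcp_pos: [480.4, -193.0, 196.6]
eef_rot: [[1.0, 0.025, -0.001], [0.025, -1.0, -0.0], [-0.001, 0.0, -1.0]]
ft_force: [0.5, 0.6, -0.9]
finger_gap: 19.8
gripper_force: 40.0
```

Request:
{"method": "jog_arm", "body": {"targets": [[-1,-0.05,0.12,0,0],[-1,-0.1,0.25,0,0],[-1,-0.15,0.38,0,0],[-1,-0.2,0.51,0,0],[-1,-0.25,0.63,0.05,0],[-1,-0.28,0.72,0.15,0],[-1,-0.3,0.77,0.25,0],[-1,-0.303,0.785,0.33,0]]}}

```text
t: 28.85
tcp_pos: [438.8, -310.7, 146.4]
eef_rot: [[1.0, 0.027, -0.001], [0.027, -1.0, -0.0], [-0.001, 0.0, -1.0]]
ft_force: [0.4, 0.2, -1.1]
finger_gap: 20.1
gripper_force: 40.0
```

Run:
```python
from h import *
arm.get_image('wrist')
p=snap('wrist','w6.png'); o=arm.get_obs();R=o['eef_rot'];t=o['tcp_pos'];print(o['t'],t,o['ft_force'],R.round(3).tolist())
print('tip',pxf(p,t+R@[0,0,65]),'hole',[pxf(p,[439.1+a,-310.4+b,50]).tolist() for a,b in((0,0),(7.5,0),(-7.5,0),(0,7.5),(0,-7.5))])
tip=pxf(p,t+R@[0,0,65]).astype(int);u,v=tip
print(u,v)
k=p['frame'][v-50:v+40,u-60:u+60,::-1]
cv2.imwrite('pics/w6c.png',cv2.resize(k,(800,600),interpolation=cv2.INTER_CUBIC))
```

```text
28.95 [ 438.72526779 -309.35993742  145.89569576] [ 0.24100648  0.80236597 -0.56118595] [[1.0, 0.028, -0.003], [0.028, -1.0, 0.001], [-0.003, -0.001, -1.0]]
tip [280.9 221.9] hole [[282.2, 209.2], [282.5, 200.8], [282.0, 217.5], [273.4, 209.0], [291.0, 209.4]]
280 221
```

View pics/w6c.png

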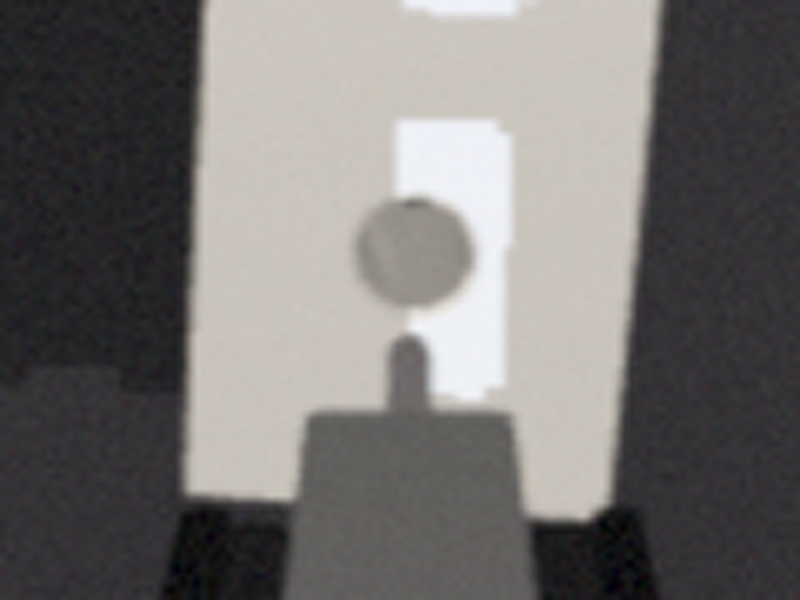

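The empty hole is at crop (415,252), i.e. (439.4,-310.4), about 1 mm from the tool axis. I correct and descend part way.

Request:
{"method": "jog_arm", "body": {"targets": [[-1,0.005,0.006,0,0],[-1,0.005,0.006,0.05,0],[-1,0.005,0.006,0.1,0],[-1,0.005,0.006,0.15,0],[-1,0.005,0.006,0.2,0],[-1,0.005,0.006,0.25,0],[-1,0.005,0.006,0.28,0],[-1,0.005,0.006,0.28,0]]}}

```text
t: 29.75
tcp_pos: [440.1, -310.5, 104.7]
eef_rot: [[1.0, 0.028, -0.001], [0.028, -1.0, 0.0], [-0.001, -0.0, -1.0]]
ft_force: [0.5, 0.7, -0.5]
finger_gap: 19.9
gripper_force: 40.0
```

```bash
python3 f.py 4
```

```text
29.95 [-0.28  0.   -1.13 -0.02  0.18 -0.02] [0.11 0.38 0.46 0.03 0.04 0.02] [ 440.51 -310.85  105.55] 19.6
```

Request:
{"method": "jog_arm", "body": {"targets": [[-1,-0.006,-0.003,0.03,0],[-1,-0.006,-0.003,0.06,0],[-1,-0.006,-0.003,0.09,0],[-1,-0.006,-0.003,0.12,0],[-1,-0.006,-0.003,0.15,0],[-1,-0.006,-0.003,0.18,0],[-1,-0.006,-0.003,0.205,0],[-1,-0.006,-0.003,0.213,0]]}}

```text
t: 30.75
tcp_pos: [439.4, -310.2, 73.0]
eef_rot: [[1.0, 0.028, -0.001], [0.028, -1.0, 0.0], [-0.001, -0.0, -1.0]]
ft_force: [0.7, 0.3, 0.0]
finger_gap: 19.4
gripper_force: 40.0
```

```bash
python3 f.py 3
```

```text
30.9 [ 0.3  -0.11 -1.01 -0.07  0.14  0.04] [0.05 0.06 0.62 0.05 0.04 0.02] [ 439.49 -310.29   73.34] 20.2
```

Request:
{"method": "jog_arm", "body": {"targets": [[-1,0,0,0.004,0],[-1,0,0,0.009,0],[-1,0,0,0.009,0],[-1,0,0,0.009,0],[-0.3,0,0,0.009,0],[0,0,0,0.009,0],[0.3,0,0,0.009,0],[0.6,0,0,0.009,0]]}}

```text
t: 31.7
tcp_pos: [439.7, -310.3, 72.2]
eef_rot: [[1.0, 0.028, 0.0], [0.028, -1.0, -0.0], [0.0, 0.0, -1.0]]
ft_force: [-0.0, 0.5, 0.3]
finger_gap: 44.0
gripper_force: 0.0
```

Request:
{"method": "jog_arm", "body": {"targets": [[0.8,0,0,0,0],[0.8,0,0,0,0],[0.8,0,0,0,0],[0.8,0,0,0,0],[0.8,0,0,-0.04,0],[0.8,0,0,-0.12,0],[0.8,0,0,-0.22,0],[0.8,0,0,-0.32,0]]}}

```text
t: 32.5
tcp_pos: [439.7, -310.6, 121.9]
eef_rot: [[1.0, 0.028, 0.001], [0.028, -1.0, -0.0], [0.001, 0.0, -1.0]]
ft_force: [0.1, -0.9, -0.3]
finger_gap: 78.0
gripper_force: 0.0
```

Request:
{"method": "jog_arm", "body": {"targets": [[0.8,0,0,-0.1,0],[0.8,0,0,-0.2,0],[0.8,0,0,-0.3,0],[0.8,0,0,-0.4,0],[0.8,0,0,-0.5,0],[0.8,0,0,-0.55,0],[0.8,0,0,-0.57,0],[0.8,0,0,-0.57,0]]}}

```text
t: 33.3
tcp_pos: [439.7, -310.2, 205.8]
eef_rot: [[1.0, 0.028, 0.0], [0.028, -1.0, 0.0], [0.0, -0.0, -1.0]]
ft_force: [-0.7, -0.8, -0.6]
finger_gap: 78.4
gripper_force: 0.0
```

Run:
```python
from h import *
p=snap('wrist','w7.png'); s=snap('scene','s7.png'); o=arm.get_obs();print(o['t'],o['tcp_pos'],o['finger_gap'])
for k in('adjuster','adjuster_grip'):
    print(k,[(np.round(d['at'],1).tolist(),round(d['conf'],2)) for d in arm.pinpoint(k,p)[:2]])
f=lambda c:cv2.resize(c,(400,300),interpolation=cv2.INTER_CUBIC)[:,:,::-1]
cv2.imwrite('pics/w7c.png',np.hstack([cv2.resize(rect(p,50,-262,595,400,600,.35),(400,600)),np.vstack([f(s['frame'][270:345,155:255]),f(s['frame'])])]))
```

```text
33.4 [ 439.36820289 -310.02170536  205.13534872] 78.4529613837976
adjuster [([438.2, -306.2, 9.6], 0.61)]
adjuster_grip [([441.2, -309.7, 68.3], 0.67)]
```

View pics/w7c.png

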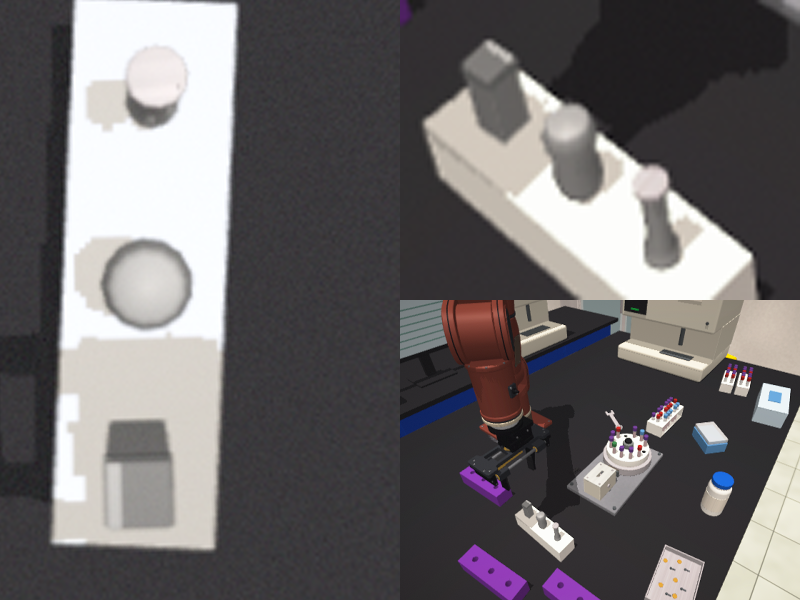

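The pin tool stands upright and seated in its hole, at (140,480) in the left panel. The other tools are unmoved and the gripper is clear, so I hand the job in.

```bash
python3 -c "
from station import arm
print(arm.job_done())"
```

```text
the job is handed in; nothing more can be done
None
```

The job is handed in: I tightened the brake to about 9.3 N at the pin, which is firm and below the 13 N limit, and put the pin tool back upright in its hole at about 33 s, leaving the other tools, plug and rack untouched.

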